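# Press a converter module home in the programming cradle and hold it for flashing

### The arm

A 7-joint arm with a two-finger parallel gripper is mounted at the origin on a cart in front of the work surface, level with it; the furniture and walls round the work are solid. World frame = base frame: x ahead of the robot, y to its left, z up, the work surface at z = 0. Lengths are in m, angles in rad, forces in N, time in s.
With the tool pointing down it reaches from about 0.4 to 0.85 m from the base axis. Payload 4.5 kg.
Tool frame: the origin (TCP) lies midway between the tips of the shut fingers; the grasp point (between the pads) lies behind it (r.grip_point_offset is the z of the grasp point in the tool frame, in m); z points along the fingers, y is the line along which they close (so a half turn about z gives the same grasp; the last joint's range is limited). The gripper opens to 88 mm and grips with 3 to 60 N. Pads are 18 mm wide; open, the fingers measure 123 mm over their backs; the gripper's body (75 mm by 187 mm) begins 45 mm behind the grasp point.
Start: joints at [1.312, 0.689, -0.195, 1.565, 0.157, 0.902, -0.215], TCP at [0.18, -0.598, 0.201] pointing down, gripper open.
Joint ranges: [-3.01, 3.01], [-0.46, 2.08], [-1.47, 1.51], [0.13, 2.56], [-1, 4.14], [0.04, 2.09], [-2.66, 2.66]. Speed limits (rad/s): [2.57, 2.57, 3.14, 3.14, 3.14, 3.14, 3.14].

### API

Orientations are given as a unit quaternion [x, y, z, w].
In Python, from plant import r, optics, workorder gives the robot as it stands.
- The arm moves only by the shell command python3 -m creep 'ROWS' [FORCE]. ROWS is JSON, a list of rows, each an object of numbers: "grip": the gripper command: -1 is shut, 1 is fully open, values between are in proportion; "tx", "ty", "tz": the shift along the tool's x, y, z in cm; "spin": the turn about the tool's z in degrees. In form: [{"grip": .., "tx": .., "ty": .., "tz": .., "spin": ..}, ...]. A call has 1 to 8 rows; each row shifts and turns the commanded pose from where the row before left it, along the tool's axes as they then stand; what a row does not reach is not made up. A row lasts 1/12 s, in which the tool goes at most 41.7 mm and 7.16 degrees, less where a joint would pass 70% of its speed; a pose out of reach is approached as far as the arm can. A call with a gripper value outside its range is refused whole. The fingers move at their own pace and stop on an object; FORCE is the grip in N (left out, the last holds). Time passes only in rows, so rows that do not move let the fingers close. It gives the time, the measured TCP pose, the force, the opening and the grip force at its end, in the units of the state.
- r.get_state(): the state, without advancing time (a new reading comes with each control period).
- optics.snapshot(name): name is "scene" or "top" or "wrist"; returns (picture, depth): 420x560x3 uint8, red, green, blue; 420x560 float32, m along the optical axis (not along the pixel's ray), 0 where there is no reading.
- optics.get_calibration(name): a dict with "fx", "fy", "cx", "cy" (pixels), "D" ([k1, k2, p1, p2, k3] as OpenCV has them; the pictures are not rectified), "extrinsics" (4x4, takes a point from world to camera coordinates). Camera axes: x right, y down, z forward; pixel columns grow to the right and rows downward; lengths in m; the calibration is good to about 2 mm. A picture is of the moment at which its call begins: read the wrist's pose just before it. get_calibration takes no time and is no camera call; for the wrist camera it gives the pose at the moment of the call.
- workorder.finish_job(): hands the job in; it is judged then, once.
The state is a dict: "clock": time; "q": joint angles; "qd": joint speeds; "joint_torque": joint torques, N m; "tool_pos": TCP position; "eef_rot": TCP orientation; "contact_force": force on the tool from outside, world axes, zero at the start; "moment": the same for the moment, N m; "opening": opening from 0.0 (shut) to 1.0 (fully open); "finger_force": force on a finger pad.
Only numpy, scipy, OpenCV 4.12 (cv2) and the standard library are available. Lean on these libraries where they do the work, as an engineer would, in place of code of your own. Each camera call takes 0.05 s, during which the arm holds its last target. There are 200 camera calls.

### The job

Pick up the loose green converter module by its finned block, turn it so that its notched gold contact edge faces the cradle's yellow arrow, and lay it flat on the cradle's bed. Slide it in under the steel lip until it is fully home against the sprung contacts, with the finned block up against the lip, without forcing it. The cradle has no latch, so finish while still holding the module pressed home for its firmware to be written, and leave the other things on the bench where they are.

Things in the scene. Friction and masses are not known exactly. Their poses are not given: they have to be found in the camera images.
- module: Loose converter module, about 90 g, lying fins up on the blue mat (top 3 mm above the bench): green board 76x44x3 mm, on it a block, black below, grey fins above. Origin: centre of the underside; +x to the gold contact edge, z up. Block: x -22 to +18, y -14 to +14, z 3 to 25 mm; grip it across y, fingertips 5 mm or more above the underside, to clear the board.
- contact_edge (a point): Middle of the module's contact edge, on the underside (module x = +38 mm, y = 0), axes as the module. The edge bears gold pads in two groups; between them, centred at y = +9 mm, is a notch 9 mm wide and 9 mm deep. The other end has no notch; there stand two dark capacitors and a white socket, up to 14 mm high.
- cradle: Programming cradle, fixed; aluminium base 171x84 mm. Origin: on the bench under the middle of the lip's mouth. +x: the way the module is pushed in, its own +x along it; z up. Flat bed, 18 mm above the bench, from x = -85 mm to under the lip. Black contact head from x = 19 mm, top 38 mm above the bench, with a yellow arrow that points out of the mouth; grey box, 44 mm high, at x = 50 to 84 mm.
- mouth (a point): Middle of the mouth at bed height: cradle x = 0, y = 0, z = 18 mm; axes as the cradle. The steel lip starts here; its underside is 6 mm above the bed, flared up to 9 mm at the front. Two black side guides, 47 mm apart, 6 mm above the bed, run inwards from x = -12 mm and flare open to 60 mm from x = -12 out to -28 mm.
- key (a point): Front of the steel key under the lip, 5 mm wide, at cradle x = 14, y = +9, z = 18 mm (yellow arrow above it); it takes the module's notch. A module turned backwards does not go in. Home: contact edge at cradle x = 20 mm, where the front of the module's block (module x = +18 mm) meets the front of the lip at x = 0, a hard stop.
- contact_row (a joint): Travel (m) of the sprung contact row along +x of the cradle: 0 at rest, its face at cradle x = 13 mm; 0.007 with the module home. The spring pushes back with 2 N at 0 and 0.6 N more per mm, so about 6 N at home, and pushes the module out again when it is let go.
- side_cutter: Bystander, loose: red-handled side cutter. Leave it where it is.
- wick_jar: Bystander, loose: small blue and green jar. Leave it where it is.
- paste_jar: Bystander, loose: small white jar, 48x48x50 mm. Leave it where it is.
- long_sink: Bystander, loose: loose nickel heat sink 10x40x19 mm. Leave it where it is.
- short_sink: Bystander, loose: loose nickel heat sink 18x24x20 mm. Leave it where it is.

How it is judged:
By the outcome, as a careful person would: the job done as asked, in the order asked, and still so for the second after the job is handed in, while the arm keeps its last pose, push and grip.
It also fails if it takes over 45 s, if anything falls off the work surface, if the arm or the gripper's body presses on something with over 40 N, if the wrist force passes 120 N, or if a joint passes its speed limit or range.

## Working session

There is one attempt and no reset: what is moved stays moved. The work goes in short steps, Python scripts to look and compute and a shell command to move; the robot and the scene stay as the last step left them, time stands still between calls to the robot, and variables do not carry over. Pictures are saved under pics/ and viewed, at most 10 in all, crops included, and the job is handed in when it is done.

```bash
mkdir -p pics
python3 - <<'E'
from plant import r, optics
import cv2, numpy as np
s=r.get_state(); print({k:np.round(v,3).tolist() for k,v in s.items()}, r.grip_point_offset)
for n in("top","scene"):
    im,d=optics.snapshot(n); cv2.imwrite(f"pics/{n}0.png",im[:,:,::-1]); np.save(f"pics/{n}0.npy",d)
    c=optics.get_calibration(n); print(n,c)
E
```

```text
{'clock': 0.0, 'q': [1.312, 0.69, -0.194, 1.566, 0.157, 0.902, -0.215], 'qd': [-0.001, -0.001, 0.0, 0.001, 0.001, 0.001, 0.001], 'joint_torque': [-0.0, -52.757, -1.267, -15.343, -0.053, 0.006, 0.0], 'tool_pos': [0.18, -0.598, 0.2], 'eef_rot': [0.989, 0.146, -0.0, -0.001], 'contact_force': [-0.659, -0.222, -1.019], 'moment': [0.024, 0.012, 0.033], 'finger_force': 0.0, 'opening': 1.0} -0.0187
top {'fx': 515.4061163487522, 'fy': 515.4061163487522, 'cx': 285.5137182857327, 'cy': 214.63527053970503, 'D': array([-0.18739247,  0.        ,  0.        ,  0.        ,  0.        ]), 'extrinsics': array([[ 0.0159376 , -0.99986998,  0.00245324, -0.13060813],
       [-0.99746236, -0.0160694 , -0.06935861,  0.50436956],
       [ 0.06938902, -0.00134161, -0.99758878,  1.26281318],
       [ 0.        ,  0.        ,  0.        ,  1.        ]])}
scene {'fx': 381.2532686890834, 'fy': 381.2532686890834, 'cx': 287.19288385814133, 'cy': 211.7265877312145, 'D': array([-0.06467369,  0.        ,  0.        ,  0.        ,  0.        ]), 'extrinsics': array([[-0.79704888, -0.60369293,  0.01636846,  0.31885206],
       [-0.32581578,  0.40703384, -0.85332733,  0.25272016],
       [ 0.50848515, -0.6854767 , -0.52111855,  0.78387283],
       [ 0.        ,  0.        ,  0.        ,  1.        ]])}
```

View pics/top0.png

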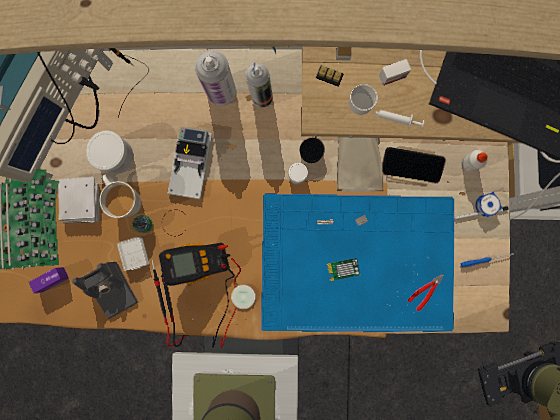

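View pics/scene0.png

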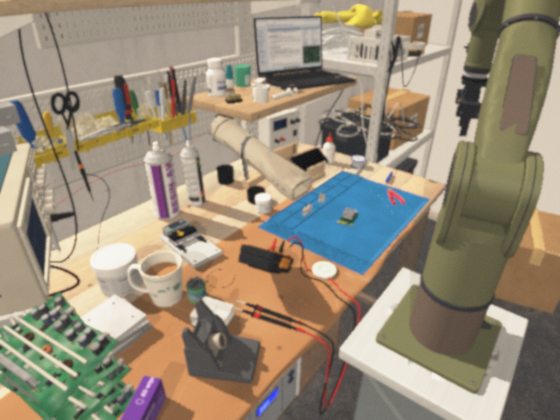

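Top view: the module is at about (344,269) on the mat. The cradle is at about (190,160), with its arrow pointing down the image (toward the robot). Next I'll enlarge both.

Run:
```python
import cv2, numpy as np
im=cv2.imread("pics/top0.png")
a=cv2.resize(im[120:210,150:230],None,fx=5,fy=5,interpolation=cv2.INTER_CUBIC)
b=cv2.resize(im[245:295,315:375],None,fx=6.5,fy=6.5,interpolation=cv2.INTER_CUBIC)
h=max(a.shape[0],b.shape[0]);o=np.zeros((h,a.shape[1]+b.shape[1],3),np.uint8);o[:a.shape[0],:a.shape[1]]=a;o[:b.shape[0],a.shape[1]:]=b
cv2.imwrite("pics/crop0.png",o);print(o.shape)
```

```text
(450, 790, 3)
```

View pics/crop0.png

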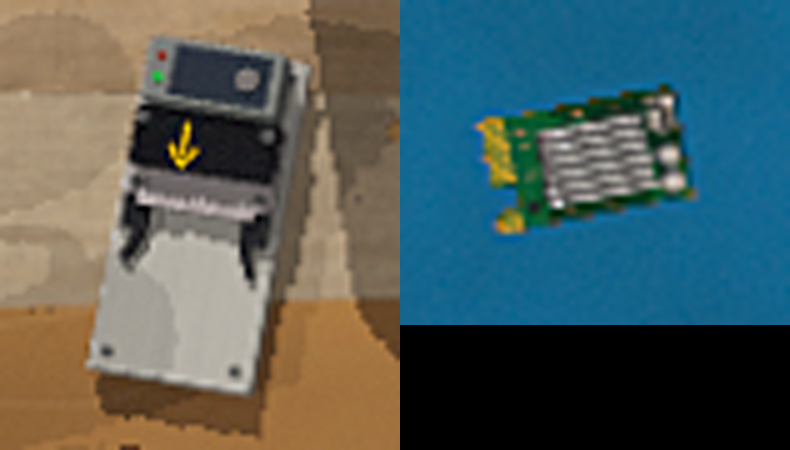

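```bash
cat > h.py <<'E'
import cv2, numpy as np
from scipy.spatial.transform import Rotation as R
def toplane(c,px,z):
    """pixels -> world points on the plane at height z"""
    K=np.array([[c["fx"],0,c["cx"]],[0,c["fy"],c["cy"]],[0,0,1]])
    n=cv2.undistortPoints(np.array(px,float).reshape(-1,1,2),K,np.array(c["D"]))[:,0]
    E=c["extrinsics"]; d=np.c_[n,np.ones(len(n))]@E[:3,:3]; o=-E[:3,:3].T@E[:3,3]
    return o+d*((z-o[2])/d[:,2])[:,None]
def proj(c,P):
    K=np.array([[c["fx"],0,c["cx"]],[0,c["fy"],c["cy"]],[0,0,1]]);E=c["extrinsics"]
    return cv2.projectPoints(np.array(P,float).reshape(-1,1,3),cv2.Rodrigues(E[:3,:3])[0],E[:3,3],K,np.array(c["D"]))[0][:,0]
def pose(s):
    Q=R.from_quat(s["eef_rot"]).as_matrix()
    return np.array(s["tool_pos"]),Q
E
python3 - <<'E'
from h import *
from plant import r, optics
c=optics.get_calibration("top");im=cv2.imread("pics/top0.png")
hsv=cv2.cvtColor(im,cv2.COLOR_BGR2HSV)
blue=cv2.inRange(hsv,(95,120,60),(110,255,255))
m=np.zeros_like(blue);m[250:290,320:370]=255-blue[250:290,320:370]
cn=max(cv2.findContours(m,0,1)[0],key=cv2.contourArea);rc=cv2.minAreaRect(cn);b=cv2.boxPoints(rc)
W=toplane(c,b,.006);print(rc,W.round(4),np.linalg.norm(np.diff(W,axis=0),axis=1),W.mean(0))
g=lambda x,y:(150+x/5,120+y/5)
W=toplane(c,[g(92,365),g(250,392)],.018);print(W,np.linalg.norm(W[1]-W[0]))
print(toplane(c,[g(152,40),g(290,58)],.044), toplane(c,[g(136,188),g(270,210)],.026))
p,Q=pose(r.get_state());print(p,Q.round(3))
w=optics.get_calibration("wrist");E=w["extrinsics"];print("cam in tool",Q.T@(-E[:3,:3].T@E[:3,3]-p),(E[:3,:3]@Q).round(3),w["fx"])
E
```

```text
((343.0356750488281, 269.1854553222656), (17.827194213867188, 31.49974250793457), 79.11447143554688) [[ 0.3867 -0.2253  0.006 ]
 [ 0.4025 -0.3029  0.006 ]
 [ 0.3588 -0.3119  0.006 ]
 [ 0.3431 -0.2344  0.006 ]] [0.07917451 0.04464873 0.0791218 ] [ 0.37279408 -0.26861787  0.006     ]
[[0.55617548 0.17291169 0.018     ]
 [0.54363826 0.092047   0.018     ]] 0.08183079778216204
[[0.71696288 0.14316905 0.044     ]
 [0.70812551 0.07327257 0.044     ]] [[0.64511423 0.15199446 0.026     ]
 [0.63452039 0.08351503 0.026     ]]
[ 0.18016215 -0.5978177   0.1997821 ] [[ 0.957  0.289 -0.001]
 [ 0.289 -0.957  0.002]
 [-0.    -0.002 -1.   ]]
cam in tool [ 0.08268866  0.00070528 -0.18449019] [[-0.     1.    -0.002]
 [-0.948 -0.001 -0.317]
 [-0.317  0.001  0.948]] 290.9493603333622
```

```bash
python3 -m creep '[{"grip":1,"tx":2.8,"ty":-2.6},{"grip":1,"tx":2.8,"ty":-2.6},{"grip":1,"tx":2.8,"ty":-2.6},{"grip":1,"tx":2.8,"ty":-2.6},{"grip":1,"tx":2.8,"ty":-2.6},{"grip":1,"tx":2.8,"ty":-2.6},{"grip":1,"tx":2.8,"ty":-2.6},{"grip":1,"tx":2.8,"ty":-2.6}]'
python3 -m creep '[{"grip":1,"tx":2.8,"ty":-2.6},{"grip":1,"tx":2.8,"ty":-2.6},{"grip":1,"spin":-7},{"grip":1,"spin":-7},{"grip":1,"spin":-7},{"grip":1,"spin":-7},{"grip":1,"spin":-7},{"grip":1,"spin":-7}]'
python3 -m creep '[{"grip":1,"spin":-7,"tz":1},{"grip":1,"spin":-7,"tz":1},{"grip":1,"spin":-7,"tz":1},{"grip":1,"spin":-7,"tz":1},{"grip":1,"spin":-7,"tz":1},{"grip":1,"spin":-7,"tz":1},{"grip":1},{"grip":1}]'
python3 - <<'E'
from h import *
from plant import r, optics
s=r.get_state();p,Q=pose(s);print(s["clock"],p,np.degrees(np.arctan2(Q[1,0],Q[0,0])),s["q"])
c=optics.get_calibration("wrist");im,d=optics.snapshot("wrist");cv2.imwrite("pics/w1.png",im[:,:,::-1])
import pickle;pickle.dump((c,p,Q),open("pics/w1.pkl","wb"))
E
```

```text
0.1 [ 0.18016215 -0.5978177   0.1997821 ] 16.777748586857328 [ 1.31180771  0.68991526 -0.19451283  1.56623454  0.15729415  0.90247873
 -0.21512817]$[0]: bad value
$[0]: bad value
$[0]: bad value
```

View pics/w1.png

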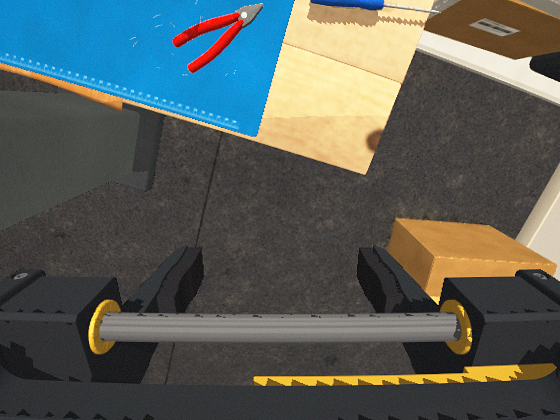

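The rows were refused, so the arm hasn't moved; the wrist picture shows only the mat corner and the side cutter at about (220,35). I'll resend with all the keys in each row.

```bash
python3 -m creep '[{"grip":1,"tx":2.8,"ty":-2.6,"tz":0,"spin":0},{"grip":1,"tx":2.8,"ty":-2.6,"tz":0,"spin":0},{"grip":1,"tx":2.8,"ty":-2.6,"tz":0,"spin":0},{"grip":1,"tx":2.8,"ty":-2.6,"tz":0,"spin":0},{"grip":1,"tx":2.8,"ty":-2.6,"tz":0,"spin":0},{"grip":1,"tx":2.8,"ty":-2.6,"tz":0,"spin":0},{"grip":1,"tx":2.8,"ty":-2.6,"tz":0,"spin":0},{"grip":1,"tx":2.8,"ty":-2.6,"tz":0,"spin":0}]'
```

```text
clock: 0.82
tool_pos: [0.3353, -0.3329, 0.2005]
eef_rot: [0.989, 0.146, 0.0, -0.0]
contact_force: [1.2, -0.1, -0.4]
opening: 1.0
finger_force: 0.0
```

```bash
python3 -m creep '[{"grip":1,"tx":2.8,"ty":-2.6,"tz":0,"spin":0},{"grip":1,"tx":2.8,"ty":-2.6,"tz":0,"spin":0},{"grip":1,"tx":0,"ty":0,"tz":0,"spin":-7},{"grip":1,"tx":0,"ty":0,"tz":0,"spin":-7},{"grip":1,"tx":0,"ty":0,"tz":0,"spin":-7},{"grip":1,"tx":0,"ty":0,"tz":0,"spin":-7},{"grip":1,"tx":0,"ty":0,"tz":0,"spin":-7},{"grip":1,"tx":0,"ty":0,"tz":0,"spin":-7}]' | head -3
python3 -m creep '[{"grip":1,"tx":0,"ty":0,"tz":1.2,"spin":-7},{"grip":1,"tx":0,"ty":0,"tz":1.2,"spin":-7},{"grip":1,"tx":0,"ty":0,"tz":1.2,"spin":-7},{"grip":1,"tx":0,"ty":0,"tz":1.2,"spin":-7},{"grip":1,"tx":0,"ty":0,"tz":1.2,"spin":-7},{"grip":1,"tx":0,"ty":0,"tz":1.2,"spin":-7},{"grip":1,"tx":0,"ty":0,"tz":0,"spin":0},{"grip":1,"tx":0,"ty":0,"tz":0,"spin":0}]'
python3 - <<'E'
from h import *
from plant import r, optics
s=r.get_state();p,Q=pose(s);print(s["clock"],p,np.degrees(np.arctan2(Q[1,0],Q[0,0])),s["q"])
c=optics.get_calibration("wrist");im,d=optics.snapshot("wrist");cv2.imwrite("pics/w2.png",im[:,:,::-1])
import pickle;pickle.dump((c,p,Q),open("pics/w2.pkl","wb"))
E
```

```text
clock: 1.48
tool_pos: [0.3733, -0.2686, 0.2004]
eef_rot: [0.87, 0.493, -0.0, -0.0]
clock: 2.15
tool_pos: [0.3731, -0.2684, 0.1282]
eef_rot: [0.639, 0.769, 0.0, -0.001]
contact_force: [0.3, -0.3, -1.0]
opening: 1.002
finger_force: 0.0
2.15 [ 0.37306409 -0.26843591  0.12819108] 100.58682413993272 [ 0.83772534  0.64194223 -0.49491813  2.11245035  0.59890981  0.52778109
  0.0812788 ]
```

View pics/w2.png

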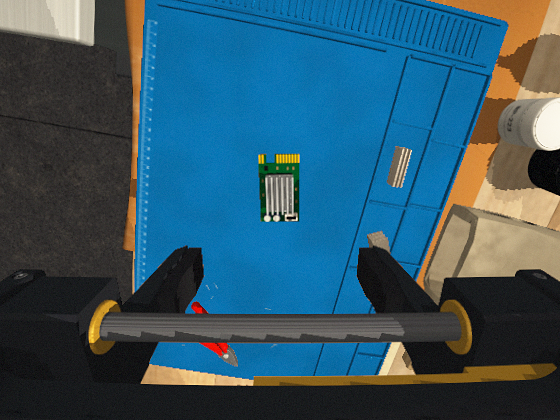

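Wrist view: the module is nearly aligned at (279,187), contact edge at the top (row ~155) with the notch at about (270,158). The nearest bystanders, the sinks at (400,167) and (378,241), are clear of the fingers.

```bash
cat > meas.py <<'E'
from h import *
import pickle,sys
def module(n,z,p0=None):
    c,p,Q=pickle.load(open(f"pics/{n}.pkl","rb"));im=cv2.imread(f"pics/{n}.png")
    hsv=cv2.cvtColor(im,cv2.COLOR_BGR2HSV)
    m=255-cv2.inRange(hsv,(95,110,40),(115,255,255));k=np.zeros_like(m);k[135:240,235:325]=m[135:240,235:325]
    cn=max(cv2.findContours(k,0,1)[0],key=cv2.contourArea)[:,0]
    W=toplane(c,cn,z)[:,:2]
    rc=cv2.minAreaRect((W*1000).astype(np.float32));print("board",rc)
    f=cv2.inRange(hsv,(0,0,90),(180,60,255))&k
    W=toplane(c,max(cv2.findContours(f,0,1)[0],key=cv2.contourArea)[:,0],z+.022)
    print("fins",cv2.minAreaRect((W[:,:2]*1000).astype(np.float32)))
    T=np.diag([1,1,1.]);print("tool",p,np.degrees(np.arctan2(Q[1,0],Q[0,0])))
module(sys.argv[1],.006)
E
python3 meas.py w2
```

```text
board ((372.1448974609375, -270.7521057128906), (43.68458938598633, 75.81197357177734), 10.762734413146973)
fins ((375.03302001953125, -274.73736572265625), (34.65545654296875, 49.33950424194336), 10.548983573913574)
tool [ 0.37306409 -0.26843591  0.12819108] 100.58682413993272
```

```bash
python3 -m creep '[{"grip":1,"tx":-0.41,"ty":-0.14,"tz":2,"spin":0},{"grip":1,"tx":0,"ty":0,"tz":3,"spin":0},{"grip":1,"tx":0,"ty":0,"tz":2.5,"spin":0},{"grip":1,"tx":0,"ty":0,"tz":2,"spin":0},{"grip":1,"tx":0,"ty":0,"tz":1.2,"spin":0},{"grip":1,"tx":0,"ty":0,"tz":0.8,"spin":0},{"grip":1,"tx":0,"ty":0,"tz":0.1,"spin":0},{"grip":1,"tx":0,"ty":0,"tz":0,"spin":0}]'
python3 -m creep '[{"grip":-1,"tx":0,"ty":0,"tz":0,"spin":0},{"grip":-1,"tx":0,"ty":0,"tz":0,"spin":0},{"grip":-1,"tx":0,"ty":0,"tz":0,"spin":0},{"grip":-1,"tx":0,"ty":0,"tz":0,"spin":0},{"grip":-1,"tx":0,"ty":0,"tz":0,"spin":0},{"grip":-1,"tx":0,"ty":0,"tz":0,"spin":0},{"grip":-1,"tx":0,"ty":0,"tz":0,"spin":0},{"grip":-1,"tx":0,"ty":0,"tz":0,"spin":0}]' 35
```

```text
clock: 2.87
tool_pos: [0.3734, -0.2732, 0.0129]
eef_rot: [0.638, 0.77, -0.0, 0.001]
contact_force: [-0.3, -0.0, 1.4]
opening: 1.001
finger_force: 0.0
clock: 3.53
tool_pos: [0.3728, -0.273, 0.0125]
eef_rot: [0.638, 0.77, -0.0, 0.0]
contact_force: [0.2, -0.7, 0.5]
opening: 0.423
finger_force: 0.0
```

```bash
python3 -m creep '[{"grip":-1,"tx":0,"ty":0,"tz":0,"spin":0},{"grip":-1,"tx":0,"ty":0,"tz":0,"spin":0},{"grip":-1,"tx":0,"ty":0,"tz":0,"spin":0},{"grip":-1,"tx":0,"ty":0,"tz":0,"spin":0},{"grip":-1,"tx":0,"ty":0,"tz":0,"spin":0},{"grip":-1,"tx":0,"ty":0,"tz":0,"spin":0},{"grip":-1,"tx":0,"ty":0,"tz":0,"spin":0},{"grip":-1,"tx":0,"ty":0,"tz":0,"spin":0}]' 35
python3 -m creep '[{"grip":-1,"tx":0,"ty":0,"tz":-1,"spin":0},{"grip":-1,"tx":0,"ty":0,"tz":-2.5,"spin":0},{"grip":-1,"tx":0,"ty":0,"tz":-3,"spin":0},{"grip":-1,"tx":0,"ty":0,"tz":-3,"spin":0},{"grip":-1,"tx":0,"ty":0,"tz":-3,"spin":0},{"grip":-1,"tx":0,"ty":0,"tz":-3,"spin":0},{"grip":-1,"tx":0,"ty":0,"tz":-2,"spin":0},{"grip":-1,"tx":0,"ty":0,"tz":0,"spin":0}]' 35
python3 - <<'E'
from h import *
from plant import r, optics
s=r.get_state();p,Q=pose(s);print(s["clock"],p,np.degrees(np.arctan2(Q[1,0],Q[0,0])))
c=optics.get_calibration("wrist");im,d=optics.snapshot("wrist");cv2.imwrite("pics/w3.png",im[:,:,::-1])
import pickle;pickle.dump((c,p,Q),open("pics/w3.pkl","wb"))
E
```

```text
clock: 4.2
tool_pos: [0.3729, -0.2729, 0.0125]
eef_rot: [0.638, 0.77, 0.0, 0.0]
contact_force: [-0.3, -0.4, -0.5]
opening: 0.004
finger_force: 0.0
clock: 4.87
tool_pos: [0.375, -0.274, 0.191]
eef_rot: [0.638, 0.77, 0.0, 0.004]
contact_force: [0.7, 0.2, -0.5]
opening: 0.008
finger_force: 0.0
4.8667 [ 0.37496923 -0.27400561  0.19100035] 100.7376921391283
```

View pics/w3.png

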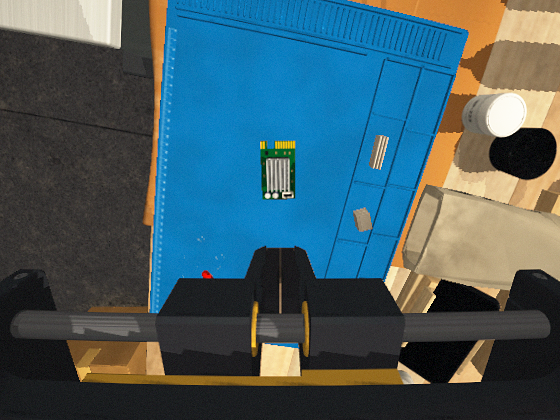

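The fingers shut fully (0.004) with no force, and the module still lies on the mat at (278,170): the grasp missed. I'll compare the module's position, the fingertip projection and the depth readings to find out why.

```bash
python3 meas.py w3
python3 - <<'E'
from h import *
import pickle
from plant import r,optics
c,p,Q=pickle.load(open("pics/w3.pkl","rb"));print("TCP px wrist",proj(c,[p,p-Q[:,2]*.0187]))
E=c["extrinsics"];print("cam in tool",Q.T@(-E[:3,:3].T@E[:3,3]-p))
im,d=optics.snapshot("wrist");print("depth mat,fins,fingertip",d[120,220],d[175,278],d[255:300:8,270],d[255:300:8,290])
def pt(c,u,v,z):
    q=toplane(c,[(u,v)],0)[0];E=c["extrinsics"];o=-E[:3,:3].T@E[:3,3];a=(E[:3,:3]@(q-o))[2];return o+(q-o)*z/a
for u,v in((220,120),(278,175),(270,256),(290,256)):print(u,v,pt(c,u,v,d[v,u]).round(4))
for n in("top","scene"):
    ct=optics.get_calibration(n);im,d=optics.snapshot(n);cv2.imwrite(f"pics/{n}3.png",im[:,:,::-1]);print(n,proj(ct,[p,p-Q[:,2]*.06]))
    print(optics.get_calibration("wrist")["extrinsics"]-E if n=="top" else"")
im=cv2.imread("pics/scene3.png");cv2.imwrite("pics/s3.png",cv2.resize(im[120:270,260:460],None,fx=4,fy=4,interpolation=2))
E
```

```text
board ((372.52496337890625, -271.044921875), (44.07113265991211, 76.03277587890625), 10.659405708312988)
fins ((375.31109619140625, -275.2259521484375), (34.97598648071289, 50.15202331542969), 10.639836311340332)
tool [ 0.37496923 -0.27400561  0.19100035] 100.7376921391283
TCP px wrist [[279.8376487  232.62172324]
 [279.88313484 244.7400627 ]]
cam in tool [ 0.08225909 -0.00024226 -0.18446677]
depth mat,fins,fingertip 0.35612673 0.36218727 [0.15415928 0.14575392 0.1378023  0.13166068 0.12628277 0.12085525] [0.15410253 0.14620991 0.13839148 0.13034303 0.12452728 0.12065707]
220 120 [ 0.2915 -0.2218  0.0037]
278 175 [ 0.3736 -0.273   0.0203]
270 256 [ 0.368  -0.2671  0.2387]
290 256 [ 0.3785 -0.2656  0.2379]
top [[355.38541284 271.30791113]
 [359.32970988 272.67148597]]
[[-3.32219189e-05  3.04576386e-04 -6.43501647e-03  3.98005885e-03]
 [ 2.64739556e-03 -1.19926503e-03 -4.90780701e-03  2.37919918e-03]
 [-6.79842197e-03  3.71679828e-03 -1.69319755e-03  4.98468440e-04]
 [ 0.00000000e+00  0.00000000e+00  0.00000000e+00  0.00000000e+00]]
scene [[354.60177787 160.25011361]
 [356.99764961 139.9756224 ]]
```

View pics/s3.png

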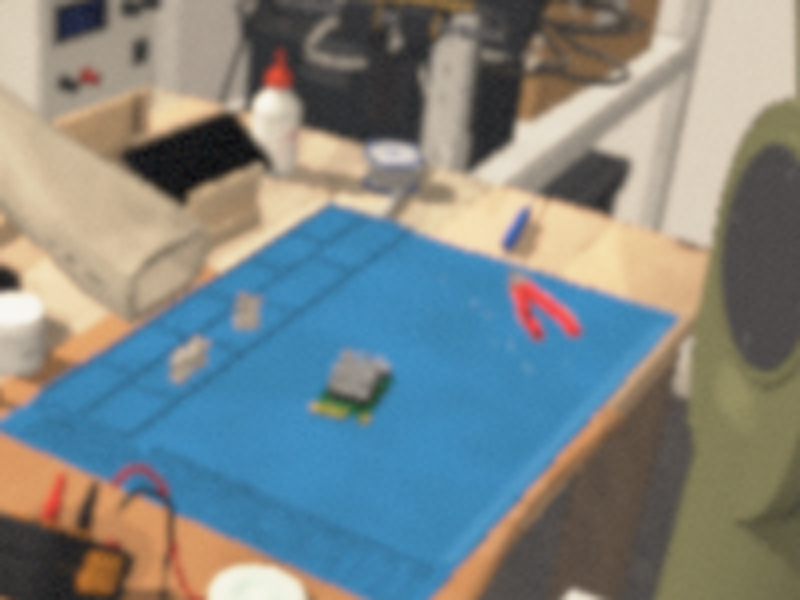

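The enlarged scene view shows the module at about (355,390) and the side cutter at about (545,305), undisturbed. There is no gripper where the TCP should project (378,160), and in the wrist view the finger tips sit about 40 mm short of the reported TCP. I need to reconcile these before moving.

```bash
python3 - <<'E'
from h import *
import pickle
from plant import r,optics
s=r.get_state();p,Q=pose(s);c=optics.get_calibration("wrist");im,d=optics.snapshot("wrist")
K=np.array([[c["fx"],0,c["cx"]],[0,c["fy"],c["cy"]],[0,0,1]]);E=c["extrinsics"]
for row in range(236,270,3):
  o=[]
  for u in(262,272,288,298):
    n=cv2.undistortPoints(np.array([[[u,row]]],float),K,c["D"])[0,0];X=np.r_[n,1]*d[row,u]
    o.append(tuple((Q.T@(E[:3,:3].T@(X-E[:3,3])-p)*1000).round(0).astype(int)))
  print(row,o)
print(s["clock"],p,s["q"])
for n in("top","scene"):
  a=cv2.imread(f"pics/{n}0.png").astype(int);b=cv2.imread(f"pics/{n}3.png").astype(int)
  ch=(abs(a-b).max(2)>50).astype(np.uint8);print(n,ch.sum(),cv2.boundingRect(ch))
E
cp pics/top3.png pics/top3v.png
```

```text
236 [(np.int64(-87), np.int64(-24), np.int64(183)), (np.int64(-87), np.int64(-11), np.int64(183)), (np.int64(-86), np.int64(12), np.int64(182)), (np.int64(-86), np.int64(25), np.int64(182))]
239 [(np.int64(-91), np.int64(-24), np.int64(182)), (np.int64(-91), np.int64(-11), np.int64(183)), (np.int64(-91), np.int64(12), np.int64(183)), (np.int64(-91), np.int64(25), np.int64(182))]
242 [(np.int64(-96), np.int64(-25), np.int64(184)), (np.int64(-96), np.int64(-11), np.int64(184)), (np.int64(-96), np.int64(12), np.int64(183)), (np.int64(-96), np.int64(26), np.int64(183))]
245 [(np.int64(-100), np.int64(-25), np.int64(182)), (np.int64(-101), np.int64(-11), np.int64(184)), (np.int64(-100), np.int64(12), np.int64(182)), (np.int64(-100), np.int64(26), np.int64(183))]
248 [(np.int64(9), np.int64(-10), np.int64(-41)), (np.int64(8), np.int64(-4), np.int64(-38)), (np.int64(8), np.int64(4), np.int64(-39)), (np.int64(9), np.int64(10), np.int64(-42))]
251 [(np.int64(9), np.int64(-10), np.int64(-45)), (np.int64(8), np.int64(-4), np.int64(-43)), (np.int64(8), np.int64(4), np.int64(-43)), (np.int64(10),
[... 599 characters left out ...]
), np.int64(-58)), (np.int64(8), np.int64(-4), np.int64(-56)), (np.int64(8), np.int64(4), np.int64(-56)), (np.int64(9), np.int64(9), np.int64(-56))]
266 [(np.int64(9), np.int64(-9), np.int64(-60)), (np.int64(8), np.int64(-4), np.int64(-58)), (np.int64(8), np.int64(4), np.int64(-58)), (np.int64(9), np.int64(9), np.int64(-60))]
269 [(np.int64(8), np.int64(-9), np.int64(-61)), (np.int64(7), np.int64(-4), np.int64(-60)), (np.int64(8), np.int64(4), np.int64(-61)), (np.int64(10), np.int64(9), np.int64(-64))]
5.0667 [ 0.37182616 -0.27273426  0.18644162] [ 0.93295781  0.55847948 -0.6172196   2.04328256  0.50085752  0.69289555
  0.17977222]
top 9090 (338, 224, 222, 196)
scene 11369 (324, 0, 236, 248)
```

View pics/top3v.png

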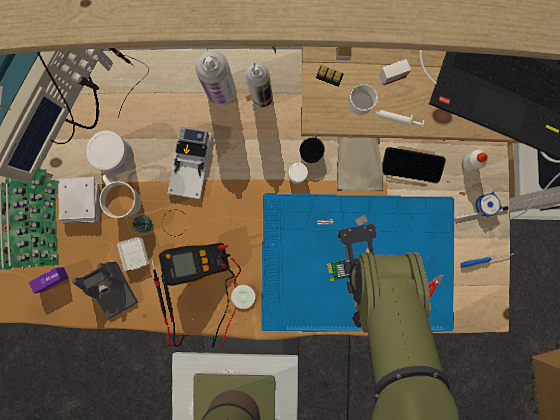

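The top view shows the gripper over the module, at about (355,240–290), so the arm is where it reports in xy. The wrist depth puts the real fingertips about 38 mm short of the nominal TCP, which would make the fingers close above the block. I'll confirm with the scene camera's depth.

Run:
```python
from h import *
from plant import r,optics
s=r.get_state();p,Q=pose(s)
for n in("scene","top"):
  c=optics.get_calibration(n);im,d=optics.snapshot(n);E=c["extrinsics"]
  K=np.array([[c["fx"],0,c["cx"]],[0,c["fy"],c["cy"]],[0,0,1]])
  v,u=np.mgrid[:420,:560];nn=cv2.undistortPoints(np.c_[u.ravel(),v.ravel()].astype(float).reshape(-1,1,2),K,c["D"])[:,0]
  X=np.c_[nn,np.ones(len(nn))]*d.reshape(-1,1);W=(X-E[:3,3])@E[:3,:3];T=(W-p)@Q
  ok=(d.ravel()>0)&(abs(T[:,0])<.06)&(abs(T[:,1])<.06)&(W[:,2]>.05);t=T[ok];px=np.c_[u.ravel(),v.ravel()][ok]
  print(n,ok.sum())
  if ok.sum():
    i=np.argsort(-t[:,2])[:200:20];print(np.c_[(t[i]*1000).round(0),px[i]])
  W=W.reshape(420,560,3)
  if n=="scene":print("mat",W[235,330],"TCP px",proj(c,[p]))
```

```text
scene 4948
[[  8.   8. -38. 353. 150.]
 [ 16.  12. -46. 351. 148.]
 [ 12.  -6. -51. 358. 147.]
 [ 11.   9. -56. 353. 144.]
 [  8. -15. -60. 362. 144.]
 [ 13.  -2. -65. 357. 142.]
 [ 15.  -8. -69. 359. 141.]
 [ 11.   8. -73. 354. 138.]
 [ 11. -11. -77. 361. 138.]
 [ 13. -17. -81. 363. 137.]]
mat [ 0.36664118 -0.15584401  0.00487685] TCP px [[355.17594298 162.2547081 ]]
top 6573
[[  33.  -30. -107.  348.  293.]
 [  25.   42. -118.  346.  256.]
 [  24.   42. -119.  347.  256.]
 [  23.   57. -120.  346.  248.]
 [  22.  -48. -121.  356.  302.]
 [  24.   30. -123.  348.  262.]
 [  26.   32. -125.  347.  261.]
 [  29.   27. -126.  346.  264.]
 [  32.   22. -127.  345.  267.]
 [   9.   31. -128.  356.  260.]]
```

The scene depth agrees: the real tips end at tool z ≈ −38 mm. I'll treat the tip as 38 mm short, regrasp with TCP z ≈ −0.026 (tips about 9 mm above the underside), and check on the way down.

```bash
python3 -m creep '[{"grip":0.7,"tx":0,"ty":0,"tz":0,"spin":0},{"grip":0.7,"tx":0,"ty":0,"tz":1.5,"spin":0},{"grip":0.7,"tx":0,"ty":0,"tz":2,"spin":0},{"grip":0.7,"tx":0,"ty":0,"tz":2,"spin":0},{"grip":0.7,"tx":0,"ty":0,"tz":2,"spin":0},{"grip":0.7,"tx":0,"ty":0,"tz":2,"spin":0},{"grip":0.7,"tx":0,"ty":0,"tz":2,"spin":0},{"grip":0.7,"tx":0,"ty":0,"tz":1,"spin":0}]'
python3 -m creep '[{"grip":0.7,"tx":0,"ty":0,"tz":0,"spin":0},{"grip":0.7,"tx":0,"ty":0,"tz":0,"spin":0},{"grip":0.7,"tx":0,"ty":0,"tz":0,"spin":0},{"grip":0.7,"tx":0,"ty":0,"tz":0,"spin":0},{"grip":0.7,"tx":0,"ty":0,"tz":0,"spin":0},{"grip":0.7,"tx":0,"ty":0,"tz":0,"spin":0}]'
python3 - <<'E'
from h import *
from plant import r, optics
import pickle
for n in("wrist",):
  s=r.get_state();p,Q=pose(s);c=optics.get_calibration(n);im,d=optics.snapshot(n);E=c["extrinsics"]
  cv2.imwrite("pics/w4.png",im[:,:,::-1]);pickle.dump((c,p,Q),open("pics/w4.pkl","wb"))
  K=np.array([[c["fx"],0,c["cx"]],[0,c["fy"],c["cy"]],[0,0,1]])
  v,u=np.mgrid[:420,:560];nn=cv2.undistortPoints(np.c_[u.ravel(),v.ravel()].astype(float).reshape(-1,1,2),K,c["D"])[:,0]
  X=np.c_[nn,np.ones(len(nn))]*d.reshape(-1,1);W=(X-E[:3,3])@E[:3,:3];T=(W-p)@Q
  ok=(d.ravel()>0)&(abs(T[:,0])<.012)&(abs(T[:,1])<.06)&(W[:,2]>.05);t=T[ok];i=np.argsort(-t[:,2])[:60:10];print((t[i]*1000).round(1),p,s["opening"],np.degrees(np.arctan2(Q[1,0],Q[0,0])))
  # fins top surface points
  ok=(d.ravel()>0)&(W[:,2]>.015)&(W[:,2]<.04)&(abs(T[:,0])<.05)&(abs(T[:,1])<.03)
  w=W[ok];hi=w[w[:,2]>.024];print("block top",len(hi),hi.min(0),hi.max(0),cv2.minAreaRect((hi[:,:2]*1000).astype(np.float32)))
E
```

```text
clock: 5.88
tool_pos: [0.372, -0.2722, 0.0603]
eef_rot: [0.637, 0.771, -0.0, -0.002]
contact_force: [0.2, 0.4, 0.0]
opening: 0.584
finger_force: 0.0
clock: 6.38
tool_pos: [0.3731, -0.2733, 0.0631]
eef_rot: [0.638, 0.77, 0.0, 0.001]
contact_force: [0.6, 0.2, -0.2]
opening: 0.852
finger_force: 0.0
[[  7.9  43.9 -37.6]
 [  2.  -37.3 -38.2]
 [  7.8  41.4 -38.7]
 [  8.5  45.2 -38.9]
 [  8.1 -39.4 -39.1]
 [  9.3  45.1 -39.3]] [ 0.37313669 -0.27331055  0.0631124 ] 0.8517499667758642 100.75198840659031
block top 677 [ 0.3555193  -0.29492363  0.02409856] [ 0.38977883 -0.25020009  0.03057266] ((372.4122009277344, -272.57452392578125), (27.47840118408203, 40.42420196533203), 11.582111358642578)
```

```bash
python3 -m creep '[{"grip":0.7,"tx":0.05,"ty":-0.05,"tz":1.5,"spin":0},{"grip":0.7,"tx":0,"ty":0,"tz":2,"spin":0},{"grip":0.7,"tx":0,"ty":0,"tz":2,"spin":0},{"grip":0.7,"tx":0,"ty":0,"tz":1.5,"spin":0},{"grip":0.7,"tx":0,"ty":0,"tz":1,"spin":0},{"grip":0.7,"tx":0,"ty":0,"tz":0.85,"spin":0},{"grip":0.7,"tx":0,"ty":0,"tz":0,"spin":0},{"grip":0.7,"tx":0,"ty":0,"tz":0,"spin":0}]'
python3 -m creep '[{"grip":-1,"tx":0,"ty":0,"tz":0,"spin":0},{"grip":-1,"tx":0,"ty":0,"tz":0,"spin":0},{"grip":-1,"tx":0,"ty":0,"tz":0,"spin":0},{"grip":-1,"tx":0,"ty":0,"tz":0,"spin":0},{"grip":-1,"tx":0,"ty":0,"tz":0,"spin":0},{"grip":-1,"tx":0,"ty":0,"tz":0,"spin":0},{"grip":-1,"tx":0,"ty":0,"tz":0,"spin":0},{"grip":-1,"tx":0,"ty":0,"tz":0,"spin":0}]' 35
```

```text
clock: 7.1
tool_pos: [0.3725, -0.2723, -0.026]
eef_rot: [0.637, 0.771, 0.0, 0.0]
contact_force: [0.4, -0.1, -0.2]
opening: 0.848
finger_force: 0.0
clock: 7.77
tool_pos: [0.3724, -0.2726, -0.0259]
eef_rot: [0.638, 0.77, 0.0, 0.0]
contact_force: [0.1, 0.6, 1.1]
opening: 0.313
finger_force: 35.0
```

Gripped: opening 27.5 mm, 35 N. I'll lift, and check tall obstacles near the cradle from the first depth map.

```bash
python3 -m creep '[{"grip":-1,"tx":0,"ty":0,"tz":-0.8,"spin":0},{"grip":-1,"tx":0,"ty":0,"tz":-1.8,"spin":0},{"grip":-1,"tx":0,"ty":0,"tz":-2.5,"spin":0},{"grip":-1,"tx":0,"ty":0,"tz":-2.8,"spin":0},{"grip":-1,"tx":0,"ty":0,"tz":-2.8,"spin":0},{"grip":-1,"tx":0,"ty":0,"tz":-2.8,"spin":0},{"grip":-1,"tx":0,"ty":0,"tz":-2,"spin":0},{"grip":-1,"tx":0,"ty":0,"tz":-1,"spin":0}]'
python3 - <<'E'
from h import *
from plant import optics
c=optics.get_calibration("top");d=np.load("pics/top0.npy");E=c["extrinsics"]
K=np.array([[c["fx"],0,c["cx"]],[0,c["fy"],c["cy"]],[0,0,1]])
v,u=np.mgrid[:420,:560];nn=cv2.undistortPoints(np.c_[u.ravel(),v.ravel()].astype(float).reshape(-1,1,2),K,c["D"])[:,0]
W=(np.c_[nn,np.ones(len(nn))]*d.reshape(-1,1)-E[:3,3])@E[:3,:3]
print("max height (mm) per 5cm cell; rows x from 0.3, cols y from -.35")
for x in np.arange(.3,.95,.05):
  print(round(x,2),[int(1000*max(W[(W[:,0]>x)&(W[:,0]<x+.05)&(W[:,1]>y)&(W[:,1]<y+.05)&(d.ravel()>0)][:,2],default=-1)) for y in np.arange(-.35,.35,.05)])
E
```

```text
clock: 8.43
tool_pos: [0.3728, -0.273, 0.1413]
eef_rot: [0.638, 0.77, 0.0, 0.001]
contact_force: [-0.1, -0.3, -1.5]
opening: 0.32
finger_force: 35.0
max height (mm) per 5cm cell; rows x from 0.3, cols y from -.35
0.3 [10, 10, 12, 10, 14, 11, 22, 37, 105, 137, 117, 17, 83, 84]
0.35 [21, 35, 19, 11, 14, 12, 81, 78, 105, 137, 135, 34, 96, 120]
0.4 [9, 9, 11, 10, 13, 15, 7, 70, 97, 136, 138, 34, 34, 8]
0.45 [29, 24, 27, 13, 15, 14, 7, 11, 10, 7, 8, 93, 105, 103]
0.5 [27, 26, 13, 14, 15, 12, 7, 7, 20, 23, 9, 103, 78, 104]
0.55 [69, 65, 53, 55, 55, 8, 7, 8, 25, 26, 25, 103, 101, 104]
0.6 [304, 306, 305, 304, 301, 6, 6, 8, 42, 39, 31, 9, 93, 94]
0.65 [325, 349, 347, 306, 300, 8, 7, 6, 53, 52, 44, 5, 94, 93]
0.7 [606, 606, 606, 607, 607, 607, 607, 607, 606, 607, 607, 606, 607, 606]
0.75 [606, 606, 606, 606, 606, 606, 606, 606, 606, 606, 606, 606, 606, 607]
0.8 [306, 306, 335, 305, 243, 247, 200, 235, 235, 7, 6, 207, 269, 246]
0.85 [-1000, -1000, -1000, 7, 246, 246, 244, 207, 204, 7, 5, 170, 237, 206]
0.9 [-1000, -1000, -1000, 6, 7, 6, 6, 6, 6, 5, 9, 7, 6, 107]
```

```bash
python3 -m creep '[{"grip":-1,"tx":1.5,"ty":1,"tz":0,"spin":0},{"grip":-1,"tx":3,"ty":2.1,"tz":0,"spin":0},{"grip":-1,"tx":3,"ty":2.1,"tz":0,"spin":0},{"grip":-1,"tx":3,"ty":2.1,"tz":0,"spin":0},{"grip":-1,"tx":3,"ty":2.1,"tz":0,"spin":0},{"grip":-1,"tx":3,"ty":2.1,"tz":0,"spin":0},{"grip":-1,"tx":3,"ty":2.1,"tz":0,"spin":0},{"grip":-1,"tx":3,"ty":2.1,"tz":0,"spin":0}]' | head -2
python3 -m creep '[{"grip":-1,"tx":3,"ty":2.1,"tz":0,"spin":0},{"grip":-1,"tx":3,"ty":2.1,"tz":0,"spin":0},{"grip":-1,"tx":3,"ty":2.1,"tz":0,"spin":0},{"grip":-1,"tx":3,"ty":2,"tz":0,"spin":0},{"grip":-1,"tx":1.9,"ty":1,"tz":0,"spin":0},{"grip":-1,"tx":0,"ty":0,"tz":0,"spin":4},{"grip":-1,"tx":0,"ty":0,"tz":0,"spin":6.8},{"grip":-1,"tx":0,"ty":0,"tz":0,"spin":6.8}]'|head -2
python3 -m creep '[{"grip":-1,"tx":0,"ty":0,"tz":0,"spin":6.8},{"grip":-1,"tx":0,"ty":0,"tz":0,"spin":6.8},{"grip":-1,"tx":0,"ty":0,"tz":0,"spin":6.8},{"grip":-1,"tx":0,"ty":0,"tz":0,"spin":6.8},{"grip":-1,"tx":0,"ty":0,"tz":0,"spin":6.8},{"grip":-1,"tx":0,"ty":0,"tz":0,"spin":6.8},{"grip":-1,"tx":0,"ty":0,"tz":0,"spin":6.8},{"grip":-1,"tx":0,"ty":0,"tz":0,"spin":6.8}]'|head -3
python3 -m creep '[{"grip":-1,"tx":0,"ty":0,"tz":0,"spin":6.8},{"grip":-1,"tx":0,"ty":0,"tz":0,"spin":6.8},{"grip":-1,"tx":0,"ty":0,"tz":0,"spin":6.8},{"grip":-1,"tx":0,"ty":0,"tz":0,"spin":6.8},{"grip":-1,"tx":0,"ty":0,"tz":0,"spin":6.8},{"grip":-1,"tx":0,"ty":0,"tz":0,"spin":3.5},{"grip":-1,"tx":0,"ty":0,"tz":0,"spin":0},{"grip":-1,"tx":0,"ty":0,"tz":0,"spin":0}]'
python3 - <<'E'
from h import *
from plant import r, optics
import pickle
s=r.get_state();p,Q=pose(s);print(p,np.degrees(np.arctan2(Q[1,0],Q[0,0])),s["q"])
c=optics.get_calibration("wrist");im,d=optics.snapshot("wrist");cv2.imwrite("pics/w5.png",im[:,:,::-1]);np.save("pics/w5.npy",d)
pickle.dump((c,p,Q),open("pics/w5.pkl","wb"))
E
```

```text
clock: 9.1
tool_pos: [0.4843, -0.0207, 0.1388]
clock: 9.77
tool_pos: [0.5491, 0.1321, 0.1384]
clock: 10.43
tool_pos: [0.5491, 0.1315, 0.1386]
eef_rot: [0.969, 0.246, -0.001, 0.0]
clock: 11.1
tool_pos: [0.5493, 0.1317, 0.1387]
eef_rot: [0.997, -0.075, -0.0, 0.0]
contact_force: [-0.5, -0.2, -0.8]
opening: 0.312
finger_force: 35.0
[0.54927521 0.13172693 0.13872801] -8.595594136087843 [-0.31271085  0.69128831 -0.00750028  1.81658081  0.00851303  0.63472649
 -2.0461666 ]
```

View pics/w5.png

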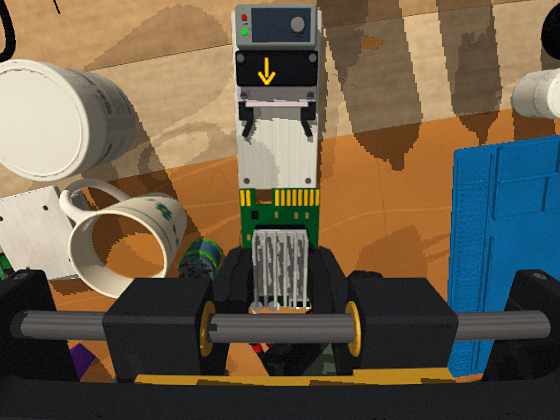

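Wrist view: the module is held straight, gold edge at row ~195, with the notch at (264,195) on the same side as the arrow (266,72). The lip front is at row ~104 and the guides at columns ~247 and 306. Next I'll measure the cradle's axis and mouth, and the held board.

Run:
```python
from h import *
import pickle
c,p,Q=pickle.load(open("pics/w5.pkl","rb"));im=cv2.imread("pics/w5.png");d=np.load("pics/w5.npy")
g=cv2.cvtColor(im,cv2.COLOR_BGR2GRAY);hsv=cv2.cvtColor(im,cv2.COLOR_BGR2HSV)
for row in(145,160,175):print(row,g[row,228:336].tolist())
print("col280 rows60-135",g[60:135,280].tolist())
print("hue-sat row160",hsv[160,230:240,:2].tolist(),hsv[160,314:334,:2].tolist())
y=cv2.inRange(hsv,(20,150,120),(35,255,255));y2=y.copy();y2[100:]=0;y2[:, :240]=0;y2[:,300:]=0
vv,uu=np.nonzero(y2);print("arrow",uu.mean(),vv.mean(),toplane(c,[(uu.mean(),vv.mean())],.038),vv.max(),uu.min(),uu.max())
for row in(205,215):print(row,g[row,228:336].tolist())
print("col 300 r180-215",im[180:215,300].tolist())
print("d bed",d[150,280],"lip",d[98:106,280])
```

```text
145 [144, 148, 144, 140, 143, 141, 145, 143, 139, 154, 171, 174, 172, 174, 168, 168, 177, 175, 175, 177, 178, 184, 178, 178, 173, 175, 177, 180, 181, 183, 178, 178, 174, 177, 172, 192, 187, 178, 194, 199, 200, 201, 200, 196, 192, 201, 202, 199, 205, 208, 203, 203, 202, 204, 202, 204, 203, 202, 206, 199, 199, 201, 201, 204, 206, 201, 202, 203, 206, 206, 204, 202, 200, 202, 207, 206, 203, 203, 203, 205, 206, 207, 200, 203, 210, 207, 200, 206, 188, 106, 55, 56, 54, 110, 124, 123, 122, 121, 123, 126, 123, 120, 124, 126, 124, 125, 125, 134]
160 [136, 136, 132, 129, 129, 126, 125, 124, 121, 142, 171, 168, 174, 173, 169, 171, 175, 174, 176, 176, 171, 175, 174, 176, 175, 172, 174, 174, 174, 176, 175, 177, 170, 171, 173, 179, 179, 175, 178, 174, 172, 174, 174, 172, 172, 175, 172, 189, 206, 205, 207, 205, 202, 205, 206, 202, 205, 201, 206, 199, 200, 197, 200, 203, 202, 201, 207, 203, 205, 206, 206, 202, 201, 202, 203, 203, 204, 200, 204, 205, 205, 199, 198, 205, 206, 201, 197, 208, 142, 69, 54, 49, 55, 106, 118, 118, 115, 117, 113, 115, 111, 119, 116, 117, 118, 119, 113, 129]
175 [116, 118, 11
[... 2230 characters left out ...]
6, 121, 122, 122, 119, 121, 119, 120, 123, 123]
col 300 r180-215 [[175, 195, 201], [177, 193, 203], [179, 199, 204], [178, 196, 204], [177, 197, 203], [181, 200, 205], [183, 201, 211], [155, 178, 177], [47, 78, 13], [18, 102, 136], [0, 160, 230], [0, 161, 228], [1, 161, 225], [0, 146, 217], [0, 156, 225], [0, 159, 227], [0, 158, 226], [0, 153, 222], [0, 154, 225], [0, 154, 223], [0, 157, 227], [0, 156, 224], [0, 156, 226], [0, 156, 224], [0, 157, 232], [0, 134, 191], [29, 61, 0], [21, 61, 0], [24, 64, 0], [29, 63, 2], [22, 60, 0], [19, 57, 0], [24, 65, 0], [25, 64, 0], [28, 66, 0]]
d bed 0.30159152 lip [0.2779317  0.27859214 0.27884412 0.27958187 0.28023168 0.27915275
 0.2794135  0.27904546]
```

```bash
cat > cr.py <<'E'
from h import *
import pickle
c,p,Q=pickle.load(open("pics/w5.pkl","rb"));im=cv2.imread("pics/w5.png")
hsv=cv2.cvtColor(im,cv2.COLOR_BGR2HSV).astype(float);S=cv2.GaussianBlur(hsv[:,:,1],(0,0),.7);g=cv2.cvtColor(im,cv2.COLOR_BGR2GRAY).astype(float)
def cross(a,th,o): # first crossing, subpixel
    i=np.nonzero((a[:-1]-th)*(a[1:]-th)<=0)[0][0];return o+i+(th-a[i])/(a[i+1]-a[i])
L=toplane(c,[(cross(S[v,228:250],110,228),v) for v in range(150,178)],.018)
Rr=toplane(c,[(cross(S[v,305:330],110,305),v) for v in range(150,178)],.018)
def line(P):
    vx,vy,x,y=cv2.fitLine(P[:,:2].astype(np.float32),1,0,.01,.01).ravel();s=np.sign(vx);return np.array([vx*s,vy*s]),np.array([x,y])
(dl,pl),(dr,pr)=line(L),line(Rr)
a=np.mean([np.arctan2(*dl[::-1]),np.arctan2(*dr[::-1])]);n=np.array([-np.sin(a),np.cos(a)]);x=np.array([np.cos(a),np.sin(a)])
print("yaw L,R",np.degrees(np.arctan2(dl[1],dl[0])),np.degrees(np.arctan2(dr[1],dr[0])),"width",(pl-pr)@n)
yc=(pl@n+pr@n)/2
H=toplane(c,[(u,cross(g[80:92,u],50,80)) for u in range(276,300)],.038)
F=toplane(c,[(u,cross(g[103:112,u],160,103)) for u in range(262,296)],.0275)
dh=np.polyfit(H[:,1],H[:,0],1);print("head-line yaw",-np.degrees(np.arctan(dh[0])),"lip-line",-np.degrees(np.arctan(np.polyfit(F[:,1],F[:,0],1)[0])))
print("mouth x from head",(H[:,:2]@x).mean()-.019,"from lip",(F[:,:2]@x).mean(),"arrow y",toplane(c,[(266.34,73.28)],.038)[0,:2]@n-yc)
M=x*((H[:,:2]@x).mean()-.019)+n*yc;print("mouth",M)
z=p[2]+.0319
k=cv2.inRange(im,(0,120,170),(30,190,255));k[:185]=0;k[212:]=0
B=toplane(c,[(u,cross(hsv[183:195,u,2]-hsv[183:195,u,0]*0-0 if 0 else S[183:195,u],140,183)) for u in range(282,314)],z)
bl=toplane(c,[(cross(g[v,232:244],85,232),v) for v in (213,214,215,216,217)],z);br=toplane(c,[(cross(g[v,315:326],75,315),v) for v in(213,214,215,216,217)],z)
T=lambda P:((P-p)@Q)
print("board L,R in tool mm",T(bl)[:,1].round(4),T(br)[:,1].round(4),"front in tool",T(B)[:,0].mean(),"slope deg",np.degrees(np.arctan(np.polyfit(T(B)[:,1],T(B)[:,0],1)[0])))
print("depth board top z:",z)
E
python3 cr.py
```

```text
Traceback (most recent call last):
  File "cr.py", line 7, in <module>
    L=toplane(c,[(cross(S[v,228:250],110,228),v) for v in range(150,178)],.018)
                  ~~~~~^^^^^^^^^^^^^^^^^^^^^^
  File "cr.py", line 6, in cross
    i=np.nonzero((a[:-1]-th)*(a[1:]-th)<=0)[0][0];return o+i+(th-a[i])/(a[i+1]-a[i])
      ~~~~~~~~~~~~~~~~~~~~~~~~~~~~~~~~~~~~~~~~^^^
IndexError: index 0 is out of bounds for axis 0 with size 0
```

```bash
python3 - <<'E'
s=open('cr.py').read()
s=s.replace("    i=np.nonzero((a[:-1]-th)*(a[1:]-th)<=0)[0][0];","    i=np.nonzero((a[:-1]-th)*(a[1:]-th)<=0)[0]\n    if not len(i):return np.nan\n    i=i[0];")
s=s.replace("from h import *","from h import *\nimport h\ndef toplane(c,px,z):\n    q=np.array(px,float);return h.toplane(c,q[~np.isnan(q).any(1)],z)",1)
open('cr.py','w').write(s)
E
python3 cr.py
```

```text
yaw L,R -8.511849 -8.887446 width 0.08400012
head-line yaw -8.548770848775913 lip-line -8.56404095031598
mouth x from head 0.6067755820803479 from lip 0.6087522048954852 arrow y 0.009364384429059791
mouth [0.63235439 0.12101084]
board L,R in tool mm [-0.0213 -0.0213 -0.0213 -0.0213 -0.0214] [0.0226 0.0225 0.0225 0.0225 0.0226] front in tool 0.04207915869117633 slope deg 0.5316346126709757
depth board top z: 0.17062800719775262
```

Cradle yaw is −8.6° and width 84.0 mm (exact). The arrow is at y=+9.4 mm, and the mouth at about (0.633, 0.121). I need to move +2.5 mm in cradle y, forward 10 mm, spin +0.4°, then lower.

```bash
python3 -m creep '[{"grip":-1,"tx":0.5,"ty":-0.25,"tz":1,"spin":0.4},{"grip":-1,"tx":0.5,"ty":0,"tz":2.5,"spin":0},{"grip":-1,"tx":0,"ty":0,"tz":3,"spin":0},{"grip":-1,"tx":0,"ty":0,"tz":3,"spin":0},{"grip":-1,"tx":0,"ty":0,"tz":2.2,"spin":0},{"grip":-1,"tx":0,"ty":0,"tz":1.5,"spin":0},{"grip":-1,"tx":0,"ty":0,"tz":0.8,"spin":0},{"grip":-1,"tx":0,"ty":0,"tz":0,"spin":0}]'
python3 -m creep '[{"grip":-1,"tx":0,"ty":0,"tz":0.2,"spin":0},{"grip":-1,"tx":0,"ty":0,"tz":0.1,"spin":0},{"grip":-1,"tx":0,"ty":0,"tz":0,"spin":0}]'
```

```text
clock: 11.82
tool_pos: [0.5588, 0.1324, -0.0032]
eef_rot: [0.997, -0.079, -0.002, 0.0]
contact_force: [0.5, -0.8, -0.2]
opening: 0.316
finger_force: 35.0
clock: 12.07
tool_pos: [0.5609, 0.1329, -0.0032]
eef_rot: [0.997, -0.079, 0.001, -0.0]
contact_force: [0.3, 0.2, -1.0]
opening: 0.315
finger_force: 35.0
```

```bash
python3 -m creep '[{"grip":-1,"tx":0,"ty":0,"tz":0.1,"spin":0},{"grip":-1,"tx":0,"ty":0,"tz":0.1,"spin":0},{"grip":-1,"tx":0,"ty":0,"tz":0,"spin":0},{"grip":-1,"tx":0,"ty":0,"tz":0,"spin":0}]'
```

```text
clock: 12.4
tool_pos: [0.5601, 0.1328, -0.0058]
eef_rot: [0.997, -0.079, 0.0, -0.0]
contact_force: [0.1, 0.0, -1.7]
opening: 0.316
finger_force: 35.0
```

```bash
python3 -m creep '[{"grip":-1,"tx":0,"ty":0,"tz":0.15,"spin":0},{"grip":-1,"tx":0,"ty":0,"tz":0.1,"spin":0},{"grip":-1,"tx":0,"ty":0,"tz":0.1,"spin":0},{"grip":-1,"tx":0,"ty":0,"tz":0,"spin":0},{"grip":-1,"tx":0,"ty":0,"tz":0,"spin":0}]'; python3 -m creep '[{"grip":-1,"tx":0,"ty":0,"tz":0.1,"spin":0},{"grip":-1,"tx":0,"ty":0,"tz":0,"spin":0},{"grip":-1,"tx":0,"ty":0,"tz":0,"spin":0}]'
```

```text
clock: 12.82
tool_pos: [0.5599, 0.1326, -0.0096]
eef_rot: [0.997, -0.08, -0.0, 0.0]
contact_force: [1.0, 0.1, -0.5]
opening: 0.315
finger_force: 35.0
clock: 13.07
tool_pos: [0.56, 0.1327, -0.0106]
eef_rot: [0.997, -0.08, -0.0, 0.0]
contact_force: [1.4, 0.4, -1.3]
opening: 0.311
finger_force: 35.0
```

```bash
python3 -m creep '[{"grip":-1,"tx":0,"ty":0,"tz":0.05,"spin":0},{"grip":-1,"tx":0,"ty":0,"tz":0,"spin":0},{"grip":-1,"tx":0,"ty":0,"tz":0,"spin":0}]'; python3 -m creep '[{"grip":-1,"tx":0,"ty":0,"tz":0.05,"spin":0},{"grip":-1,"tx":0,"ty":0,"tz":0,"spin":0},{"grip":-1,"tx":0,"ty":0,"tz":0,"spin":0}]'
python3 - <<'E'
from h import *
from plant import r, optics
import pickle
s=r.get_state();p,Q=pose(s);c=optics.get_calibration("wrist");im,d=optics.snapshot("wrist");cv2.imwrite("pics/w6.png",im[:,:,::-1]);np.save("pics/w6.npy",d)
pickle.dump((c,p,Q),open("pics/w6.pkl","wb"))
# where the model says the mouth, key and board front corners appear
a=np.radians(-8.6);X=np.array([np.cos(a),np.sin(a),0]);N=np.array([-np.sin(a),np.cos(a),0])
M=X*.6077+N*.2142;print("tool cradle",(p-M)@X,(p-M)@N)
print(proj(c,[M+[0,0,.0275],M+.0215*N+[0,0,.021]-.032*X,M-.0225*N+[0,0,.021]-.032*X]))
E
```

```text
clock: 13.32
tool_pos: [0.5602, 0.1327, -0.0109]
eef_rot: [0.997, -0.08, 0.0, 0.0]
contact_force: [-0.2, 0.1, -0.8]
opening: 0.315
finger_force: 35.0
clock: 13.57
tool_pos: [0.5601, 0.1327, -0.0109]
eef_rot: [0.997, -0.08, 0.0, -0.0]
contact_force: [-0.8, -0.4, 6.1]
opening: 0.311
finger_force: 35.0
tool cradle -0.07369728828223365 0.0007787459746766472
[[278.22603615 128.5255766 ]
 [239.34714335 188.82844456]
 [320.41837801 188.06061451]]
```

It touched the bed exactly at the predicted height (6 N). Now I'll slide it in, watching the force.

```bash
python3 -m creep '[{"grip":-1,"tx":0.4,"ty":0,"tz":-0.03,"spin":0},{"grip":-1,"tx":0.4,"ty":0,"tz":0,"spin":0},{"grip":-1,"tx":0.4,"ty":0,"tz":0,"spin":0},{"grip":-1,"tx":0.4,"ty":0,"tz":0,"spin":0},{"grip":-1,"tx":0,"ty":0,"tz":0,"spin":0}]'; python3 -m creep '[{"grip":-1,"tx":0.4,"ty":0,"tz":0,"spin":0},{"grip":-1,"tx":0.4,"ty":0,"tz":0,"spin":0},{"grip":-1,"tx":0.4,"ty":0,"tz":0,"spin":0},{"grip":-1,"tx":0,"ty":0,"tz":0,"spin":0},{"grip":-1,"tx":0,"ty":0,"tz":0,"spin":0}]'
```

```text
clock: 14.03
tool_pos: [0.5764, 0.1302, -0.0109]
eef_rot: [0.997, -0.08, 0.0, -0.0]
contact_force: [-1.4, 0.2, 4.7]
opening: 0.315
finger_force: 35.0
clock: 14.45
tool_pos: [0.5881, 0.1283, -0.0109]
eef_rot: [0.997, -0.08, 0.0, -0.0]
contact_force: [-1.3, -1.0, 5.0]
opening: 0.317
finger_force: 35.0
```

```bash
python3 -m creep '[{"grip":-1,"tx":0.3,"ty":0,"tz":0,"spin":0},{"grip":-1,"tx":0.3,"ty":0,"tz":0,"spin":0},{"grip":-1,"tx":0.2,"ty":0,"tz":0,"spin":0},{"grip":-1,"tx":0,"ty":0,"tz":0,"spin":0},{"grip":-1,"tx":0,"ty":0,"tz":0,"spin":0}]'; python3 -m creep '[{"grip":-1,"tx":0.2,"ty":0,"tz":0,"spin":0},{"grip":-1,"tx":0.2,"ty":0,"tz":0,"spin":0},{"grip":-1,"tx":0.2,"ty":0,"tz":0,"spin":0},{"grip":-1,"tx":0,"ty":0,"tz":0,"spin":0},{"grip":-1,"tx":0,"ty":0,"tz":0,"spin":0}]'
```

```text
clock: 14.87
tool_pos: [0.5951, 0.1272, -0.011]
eef_rot: [0.997, -0.079, -0.0, -0.0]
contact_force: [-3.1, 0.0, 6.6]
opening: 0.313
finger_force: 35.0
clock: 15.28
tool_pos: [0.6009, 0.1263, -0.0109]
eef_rot: [0.997, -0.079, -0.0, -0.0]
contact_force: [-2.8, -0.1, 6.8]
opening: 0.312
finger_force: 35.0
```

```bash
python3 -m creep '[{"grip":-1,"tx":0.1,"ty":0,"tz":0,"spin":0},{"grip":-1,"tx":0.1,"ty":0,"tz":0,"spin":0},{"grip":-1,"tx":0,"ty":0,"tz":0,"spin":0},{"grip":-1,"tx":0,"ty":0,"tz":0,"spin":0}]'
```

```text
clock: 15.62
tool_pos: [0.6024, 0.1261, -0.011]
eef_rot: [0.997, -0.079, -0.001, 0.0]
contact_force: [-4.1, 1.4, 7.4]
opening: 0.313
finger_force: 35.0
```

```bash
python3 -m creep '[{"grip":-1,"tx":0.1,"ty":0,"tz":0,"spin":0},{"grip":-1,"tx":0.1,"ty":0,"tz":0,"spin":0},{"grip":-1,"tx":0.1,"ty":0,"tz":0,"spin":0},{"grip":-1,"tx":0,"ty":0,"tz":0,"spin":0},{"grip":-1,"tx":0,"ty":0,"tz":0,"spin":0}]';python3 -m creep '[{"grip":-1,"tx":0.1,"ty":0,"tz":0,"spin":0},{"grip":-1,"tx":0.1,"ty":0,"tz":0,"spin":0},{"grip":-1,"tx":0,"ty":0,"tz":0,"spin":0},{"grip":-1,"tx":0,"ty":0,"tz":0,"spin":0}]'
```

```text
clock: 16.03
tool_pos: [0.6044, 0.1257, -0.011]
eef_rot: [0.997, -0.079, -0.002, 0.0]
contact_force: [-5.0, 1.3, 9.8]
opening: 0.314
finger_force: 35.0
clock: 16.37
tool_pos: [0.605, 0.1256, -0.011]
eef_rot: [0.997, -0.079, -0.003, 0.0]
contact_force: [-8.3, 0.8, 11.6]
opening: 0.313
finger_force: 35.0
```

```bash
python3 -m creep '[{"grip":-1,"tx":0.1,"ty":0,"tz":-0.05,"spin":0},{"grip":-1,"tx":0.1,"ty":0,"tz":0,"spin":0},{"grip":-1,"tx":0,"ty":0,"tz":0,"spin":0},{"grip":-1,"tx":0,"ty":0,"tz":0,"spin":0}]';python3 -m creep '[{"grip":-1,"tx":0.1,"ty":0,"tz":0,"spin":0},{"grip":-1,"tx":0.1,"ty":0,"tz":0,"spin":0},{"grip":-1,"tx":0,"ty":0,"tz":0,"spin":0},{"grip":-1,"tx":0,"ty":0,"tz":0,"spin":0}]'
python3 - <<'E'
from plant import r
import numpy as np
s=r.get_state();print(np.round(s["contact_force"],2),np.round(s["moment"],2),np.round(s["eef_rot"],4),s["tool_pos"])
E
```

```text
clock: 16.7
tool_pos: [0.6072, 0.1253, -0.0109]
eef_rot: [0.997, -0.079, -0.003, 0.0]
contact_force: [-7.4, 0.0, 7.3]
opening: 0.314
finger_force: 35.0
clock: 17.03
tool_pos: [0.6081, 0.1251, -0.0109]
eef_rot: [0.997, -0.079, -0.004, 0.0]
contact_force: [-9.2, 1.2, 8.6]
opening: 0.313
finger_force: 35.0
[-9.24  1.2   8.6 ] [0.35 1.67 0.07] [ 9.969e-01 -7.900e-02 -3.800e-03  3.000e-04] [ 0.60811237  0.12507764 -0.01092158]
```

```bash
python3 -m creep '[{"grip":-1,"tx":0.1,"ty":0,"tz":-0.03,"spin":0},{"grip":-1,"tx":0.1,"ty":0,"tz":0,"spin":0},{"grip":-1,"tx":0,"ty":0,"tz":0,"spin":0},{"grip":-1,"tx":0,"ty":0,"tz":0,"spin":0}]';python3 -m creep '[{"grip":-1,"tx":0.1,"ty":0,"tz":0,"spin":0},{"grip":-1,"tx":0,"ty":0,"tz":0,"spin":0},{"grip":-1,"tx":0,"ty":0,"tz":0,"spin":0}]'
python3 -m creep '[{"grip":-1,"tx":0.1,"ty":0,"tz":0,"spin":0},{"grip":-1,"tx":0,"ty":0,"tz":0,"spin":0},{"grip":-1,"tx":0,"ty":0,"tz":0,"spin":0}]'
```

```text
clock: 17.37
tool_pos: [0.6099, 0.1248, -0.0109]
eef_rot: [0.997, -0.079, -0.004, 0.0]
contact_force: [-9.0, 1.3, 7.2]
opening: 0.319
finger_force: 35.0
clock: 17.62
tool_pos: [0.6102, 0.1248, -0.0109]
eef_rot: [0.997, -0.079, -0.005, 0.0]
contact_force: [-9.7, 1.6, 8.3]
opening: 0.316
finger_force: 35.0
clock: 17.87
tool_pos: [0.6108, 0.1246, -0.0109]
eef_rot: [0.997, -0.079, -0.005, 0.0]
contact_force: [-10.1, 2.2, 9.0]
opening: 0.312
finger_force: 35.0
```

```bash
python3 -m creep '[{"grip":-1,"tx":0.1,"ty":0,"tz":-0.02,"spin":0},{"grip":-1,"tx":0.1,"ty":0,"tz":0,"spin":0},{"grip":-1,"tx":0,"ty":0,"tz":0,"spin":0},{"grip":-1,"tx":0,"ty":0,"tz":0,"spin":0}]';python3 -m creep '[{"grip":-1,"tx":0.1,"ty":0,"tz":0,"spin":0},{"grip":-1,"tx":0,"ty":0,"tz":0,"spin":0},{"grip":-1,"tx":0,"ty":0,"tz":0,"spin":0}]'
python3 - <<'E'
from h import *
from plant import r, optics
import pickle
s=r.get_state();p,Q=pose(s);c=optics.get_calibration("wrist");im,d=optics.snapshot("wrist");cv2.imwrite("pics/w7.png",im[:,:,::-1]);np.save("pics/w7.npy",d)
pickle.dump((c,p,Q),open("pics/w7.pkl","wb"))
cv2.imwrite("pics/w7c.png",cv2.resize(im[90:300,180:380,::-1],None,fx=2.8,fy=2.8,interpolation=2))
print(np.round(s["contact_force"],2),np.round(s["moment"],2))
E
```

```text
clock: 18.2
tool_pos: [0.6111, 0.1246, -0.0109]
eef_rot: [0.997, -0.079, -0.006, 0.001]
contact_force: [-12.9, 1.6, 11.9]
opening: 0.311
finger_force: 35.0
clock: 18.45
tool_pos: [0.6112, 0.1246, -0.0109]
eef_rot: [0.997, -0.079, -0.007, 0.001]
contact_force: [-15.3, 2.3, 13.4]
opening: 0.315
finger_force: 35.0
[-15.35   2.32  13.36] [0.52 2.83 0.07]
```

View pics/w7c.png

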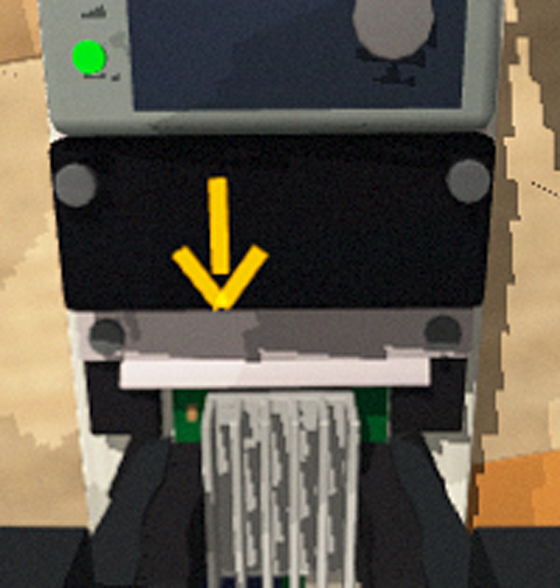

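The crop shows the board under the lip between the guides, with the fins' front (row ~393) right at the lip edge (row ~388). The force rises with no further travel, so it is at the hard stop. I'll check the gap numerically.

```bash
python3 - <<'E'
from h import *
import pickle
c,p,Q=pickle.load(open("pics/w7.pkl","rb"))
a=np.radians(-8.6);X=np.array([np.cos(a),np.sin(a),0])
u=lambda x,y:(180+x/2.8,90+y/2.8)
print("lip front x",toplane(c,[u(270,388)],.0275)@X,"block front top x",toplane(c,[u(280,393)],.043)@X,"head front",toplane(c,[u(300,308)],.038)@X-.019)
print("block front by tool: edge",p@X+.0421,"expected home",.6077+.020)
E
python3 -m creep '[{"grip":-1,"tx":-0.05,"ty":0,"tz":-0.03,"spin":0},{"grip":-1,"tx":0,"ty":0,"tz":0,"spin":0},{"grip":-1,"tx":0,"ty":0,"tz":0,"spin":0},{"grip":-1,"tx":0,"ty":0,"tz":0,"spin":0},{"grip":-1,"tx":0,"ty":0,"tz":0,"spin":0},{"grip":-1,"tx":0,"ty":0,"tz":0,"spin":0}]'
```

```text
lip front x [0.6072355] block front top x [0.61313387] head front [0.60798568]
block front by tool: edge 0.6277570469699164 expected home 0.6277
clock: 19.0
tool_pos: [0.6112, 0.1246, -0.0108]
eef_rot: [0.997, -0.079, -0.007, 0.001]
contact_force: [-13.4, 2.2, 9.5]
opening: 0.315
finger_force: 35.0
```

The contact edge is within 0.1 mm of the home position, the block is against the lip, and the pose held steady at a moderate push (about 13 N) after easing off. Handing in.

```bash
python3 -c "
from plant import workorder
print(workorder.finish_job())"
```

```text
the job is handed in; nothing more can be done
None
```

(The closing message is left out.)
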